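# Push the spare reagent bottle into the packed rack

### The job

Take the slab-shaped spare bottle by its cap and slide it, upright, from the open front of the steel rack into the narrow gap between the second and third bottles from the left, letting it nudge its neighbours apart without tipping any of them. Push it fully home until you feel it bear on the stop plate in front of the rear rail (its setting varies) with a gentle but definite press of about 10 N, held for about a second, never jamming it hard against the stop or its neighbours; then let go and leave all six bottles standing square in the rack. Leave everything else on the bench alone.

Things in the scene. Friction and masses are not known exactly. Their poses are not given: they have to be found in the camera images.
- spare_mid (a point): spare bottle, loose on the table: white slab body 64 (its x) x 42 (its y) x 82 mm high, upright corners rounded 14 mm; smooth plastic, 0.28 kg. Grey screw cap, 30 mm across, 100 to 126 mm above the foot: grip it along the bottle's x, so the fingers clear the row's caps. Point: its centre on the cap's axis, 63 mm above the foot; z up; either end may go first
- rack: fixed steel rack. Origin under its centre on the table; x from open front to rear rail, y along the row (left), z up. Floor 6 mm thick, x -95 to +87 mm, no front lip; cheeks' inner faces y = +-131.5 mm, 56 mm high, x -30 to +87. Bottles stand with the 64 mm side along x,. Six bottles fill 252 of the 263 mm inside
- rear_rail: fixed rear rail of the rack, 66 mm high; origin at the foot of its front face, axes as the rack. It carries a steel stop plate over the row's whole width, 2 to 52 mm above the rack floor, clamped at a setting that differs each time and is not measured: its face stands 12 to 30 mm in front of this face, so a bottle bears on it with its centre at rack x = 19 to 37 mm: find it by feel. The rules call its face stop_face
- row1_mid (a point): first in the row from the left (+y of the rack); loose bottle like the spare one (64 deep x 42 wide x 126 mm high), 0.27 kg, slides on the plate at about a newton. Point: its centre, 63 mm above its foot; x about towards the rail, z up
- row2_mid (a point): second from the left: left neighbour of the too-narrow gap (about 21 to 29 mm); loose bottle like the spare one (64 deep x 42 wide x 126 mm high), 0.27 kg, slides on the plate at about a newton. Point: its centre, 63 mm above its foot; x about towards the rail, z up
- row3_mid (a point): third from the left: right neighbour of the gap; loose bottle like the spare one (64 deep x 42 wide x 126 mm high), 0.27 kg, slides on the plate at about a newton. Point: its centre, 63 mm above its foot; x about towards the rail, z up
- row4_mid (a point): fourth from the left; loose bottle like the spare one (64 deep x 42 wide x 126 mm high), 0.27 kg, slides on the plate at about a newton. Point: its centre, 63 mm above its foot; x about towards the rail, z up
- row5_mid (a point): fifth, the last on the right; loose bottle like the spare one (64 deep x 42 wide x 126 mm high), 0.27 kg, slides on the plate at about a newton. Point: its centre, 63 mm above its foot; x about towards the rail, z up
- round_bottle: loose round white bottle, 58 mm diameter, 125 mm high; a bystander, not the spare; origin under its foot
- flask: loose conical glass flask, 80 mm wide, 118 mm high; bystander; origin under its foot
- beaker: loose glass beaker, 68 mm wide, 90 mm high; bystander; origin under its foot
- bung: loose black rubber bung, 36 mm wide, 28 mm high; bystander; origin under its foot
- boss: loose small metal clamp boss, about 75 x 22 x 24 mm; bystander; origin under it
- cork_ring: loose cork ring, 90 mm wide, 22 mm high; bystander; origin under it
- spoon: loose steel spoon, 170 mm long, lying flat; bystander
There are look-alikes about, which are no part of the job. What is shaped like the part that bears spare_mid but blue is not meant. What is shaped like the part that bears row2_mid but pink is not meant.

How it is judged:
By the outcome, as a careful person would: the job done as asked, in the order asked, and still so for the second after the job is handed in, with the robot touching nothing.
It also fails if it takes over 61 s, if anything falls off the work surface, if the arm or the gripper's body presses on something with over 40 N, if the wrist force passes 120 N, or if a joint passes its speed limit or range.

### The arm

A 6-joint arm with a two-finger parallel gripper is mounted at the origin on the work surface. World frame = base frame: x ahead of the robot, y to its left, z up, the work surface at z = 0. Lengths are in m, angles in degrees, forces in N, time in s.
With the tool pointing down it reaches from about 0.375 to 0.9 m from the base axis. Payload 3.1 kg.
Tool frame: the origin (TCP) lies between the finger pads; the fingertips stand 22 mm ahead of it and the grasp point (between the pads) lies 3 mm ahead of it; z points along the fingers, y is the line along which they close (so a half turn about z gives the same grasp; the last joint's range is limited). The gripper opens to 87 mm and grips with 3 to 60 N. Pads are 19 mm wide; open, the fingers measure 117 mm over their backs; the gripper's body (75 mm by 190 mm) begins 51 mm behind the grasp point.
Start: joints at [-77.149, 30.224, 82.088, -0, 67.689, -10.227], TCP at [0.245, -0.575, 0.245] pointing down, gripper open.
Joint ranges: [-176.69, 176.69], [-43.24, 126.21], [12.49, 139.97], [-82, 262], [0, 151.66], [-163.58, 163.58]. Speed limits (degrees/s): [159.86, 159.86, 180, 180, 180, 180].

### API

Orientations are given as a 3x3 rotation matrix whose columns are the frame's x, y, z axes.
In Python, from rig import bot, capture, search_frame, outline_of, spot_point gives the robot as it stands.
- The arm moves only by the tool jog_arm, never from a script. Its argument "rows" is text: rows parted by semicolons, each of 7 numbers parted by spaces: the opening, from 0 (shut) to 1 (fully open), then the shift along the tool's x, y, z as a fraction of full scale, then the turn, a rotation vector about the tool's x, y, z as a fraction of full scale. A call has 1 to 20 rows; each row is the pose to reach, as a shift and turn from the pose commanded when the call began, along the tool's axes at that moment; what a row does not reach only later rows make up. Full scale, the value 1, is 0.5 m for a shift and pi/4 rad for a turn. A row lasts 1/12 s, in which the tool goes at most 41.7 mm and 7.16 degrees, less where a joint would pass 70% of its speed; a pose out of reach is approached as far as the arm can. A call with a number of a shift or a turn outside -1 to 1 is refused whole. A call with a gripper value outside its range is refused whole. The fingers move at their own pace and stop on an object; the grip force is fixed at half the most. Time passes only in rows, so rows that repeat a pose let the fingers close. It gives the time, the measured TCP pose, the force, the opening and the grip force at its end, in the units of the state.
- bot.read_state(): the state, without advancing time (a new reading comes with each control period).
- capture(name): name is "scene" or "top"; returns a dict with "pixels" (384x512x3 uint8, red, green, blue), "fx", "fy", "cx", "cy" (pixels), "R" (3x3) and "t" (3): a world point X has camera coordinates R X + t. Camera axes: x right, y down, z forward; pixel columns grow to the right and rows downward; lengths in m; the calibration is good to about 2 mm. A picture is of the moment at which its call begins. There is no depth.
- bot.hand_in(): hands the job in; it is judged then, once.
Trained networks look in a picture, given as the dict that the camera call returned (one of the last four; its "shot" number tells which), for a name from the list of things; names that differ only in an ending like _2 or _b are one class to them, and where a whole thing is asked for, a point or a joint stands for the part that bears it (a point fixed in the world has none). Each returns a list of dicts, best first, with "conf" (0 to 1); they miss things now and then, are a little off and sometimes report something else, mostly with a low value. They report only what shows in the picture. A call takes as long as a camera call. They do not tell look-alikes from the thing itself.
- search_frame(label, picture): "point" ([x, y, z] in m, in world coordinates, good to about 4 mm: the middle of the surface that is visible of it).
- outline_of(label, picture): "region" (384x512 bool, what is visible of it).
- spot_point(label, picture): "point" ([x, y, z] in m, in world coordinates, good to about 4 mm: a listed point, or the origin of a listed thing).
The state is a dict: "time_s": time; "joint_positions": joint angles; "qvel": joint speeds; "tau": joint torques, N m; "position": TCP position; "tcp_rot": TCP orientation; "force": force on the tool from outside, world axes, zero at the start; "moment": the same for the moment, N m; "opening": opening from 0.0 (shut) to 1.0 (fully open); "grasp_force": force on a finger pad.
Only numpy, scipy, OpenCV 4.12 (cv2) and the standard library are available. Lean on these libraries where they do the work, as an engineer would, in place of code of your own. Each camera call takes 0.05 s, during which the arm holds its last target. There are 200 camera calls.

## Working session

There is one attempt and no reset: what is moved stays moved. The work goes in short steps, Python scripts to look and compute and a tool call to move; the robot and the scene stay as the last step left them, time stands still between calls to the robot, and variables do not carry over. Pictures are saved under pics/ and viewed, at most 12 in all, crops included, and the job is handed in when it is done.

Besides the shell and the picture viewer there is one more tool, called after "Request:" by a JSON object that holds its "fn" and its "kwargs". jog_arm: Moves the arm, as the interface text tells. Its arguments: {"type":"object","properties":{"rows":{"type":"string"}},"required":["rows"]}

```bash
ls; mkdir -p pics; python3 - <<'E'
from rig import bot, capture, search_frame, outline_of, spot_point
import cv2,numpy as np
s=bot.read_state(); print({k:np.round(v,3).tolist() for k,v in s.items()})
for n in("scene","top"):
    p=capture(n); cv2.imwrite(f"pics/{n}0.png",cv2.resize(p["pixels"][...,::-1],(800,600),interpolation=cv2.INTER_CUBIC))
    print(n,p["fx"],p["cx"],p["cy"],np.round(p["R"],3).tolist(),np.round(p["t"],3).tolist())
    for l in["spare_mid","rack","rear_rail"]+[f"row{i}_mid" for i in range(1,6)]:
        print(l,[(round(d["conf"],2),np.round(d["point"],3).tolist()) for d in spot_point(l,p)[:3]])
E
```

```text
pics
{'time_s': 0.0, 'joint_positions': [-77.149, 30.277, 82.158, -0.001, 67.688, -10.227], 'qvel': [-0.052, -0.001, -0.066, -0.005, 0.02, 0.015], 'tau': [0.001, -44.004, -17.659, 0.063, 0.058, -0.0], 'position': [0.245, -0.574, 0.244], 'tcp_rot': [[0.92, 0.392, -0.0], [0.392, -0.92, 0.002], [0.0, -0.002, -1.0]], 'force': [0.076, 0.227, 0.05], 'moment': [0.016, -0.027, 0.033], 'grasp_force': 0.0, 'opening': 1.0}
scene 484.9828527776255 256.68157345914517 188.94950241386329 [[0.896, 0.444, -0.009], [0.366, -0.75, -0.551], [-0.251, 0.49, -0.835]] [-0.472, -0.17, 1.726]
spare_mid [(0.95, [0.486, 0.342, 0.065]), (0.93, [0.373, 0.355, 0.064])]
rack [(0.8, [0.614, -0.052, 0.002])]
rear_rail [(0.56, [0.697, -0.07, 0.004])]
row1_mid [(0.88, [0.651, 0.048, 0.071]), (0.45, [0.443, -0.332, -0.0])]
row2_mid [(0.75, [0.641, 0.004, 0.069]), (0.59, [0.606, 0.175, 0.067])]
row3_mid []
row4_mid [(0.87, [0.614, -0.109, 0.066]), (0.17, [0.602, -0.15, 0.069])]
row5_mid [(0.77, [0.604, -0.151, 0.068]), (0.45, [0.673, 0.366, 0.003])]
top 406.62140382371337 260.52617700440254 187.3341518767425 [[-0.011, -1.0, 0.001], [-0.994, 0.011, -0.106], [0.106, -0.002, -0.994]] [0.006, 0.556, 1.544]
spare_mid [(0.83, [0.374, 0.354, 0.066]), (0.71, [0.487, 0.342, 0.064])]
rack [(0.7, [0.618, -0.048, -0.002])]
rear_rail [(0.73, [0.696, -0.066, 0.008])]
row1_mid [(0.67, [0.649, 0.055, 0.068])]
row2_mid [(0.78, [0.64, 0.006, 0.07]), (0.54, [0.609, 0.174, 0.064])]
row3_mid [(0.79, [0.629, -0.062, 0.07]), (0.65, [0.648, 0.052, 0.068]), (0.36, [0.488, 0.342, 0.063])]
row4_mid [(0.52, [0.616, -0.112, 0.069])]
row5_mid [(0.62, [0.603, -0.152, 0.068])]
```

View pics/scene0.png

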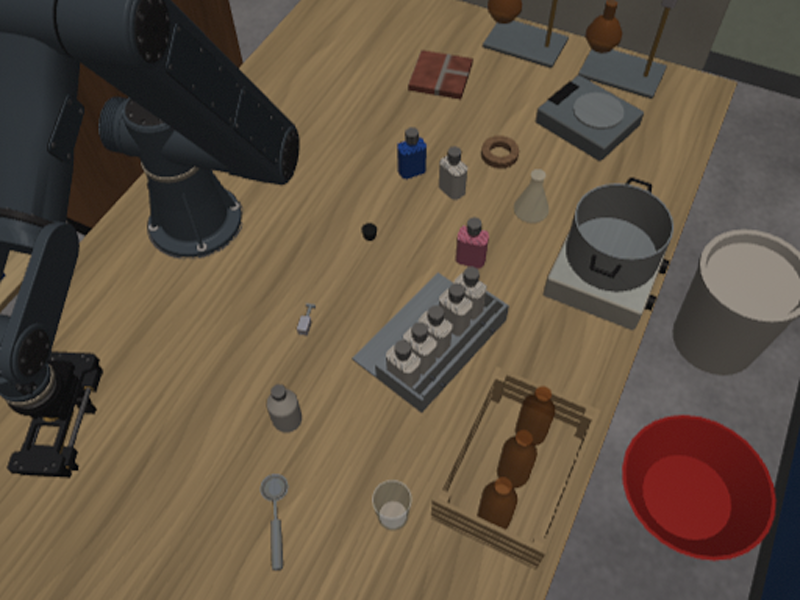

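View pics/top0.png

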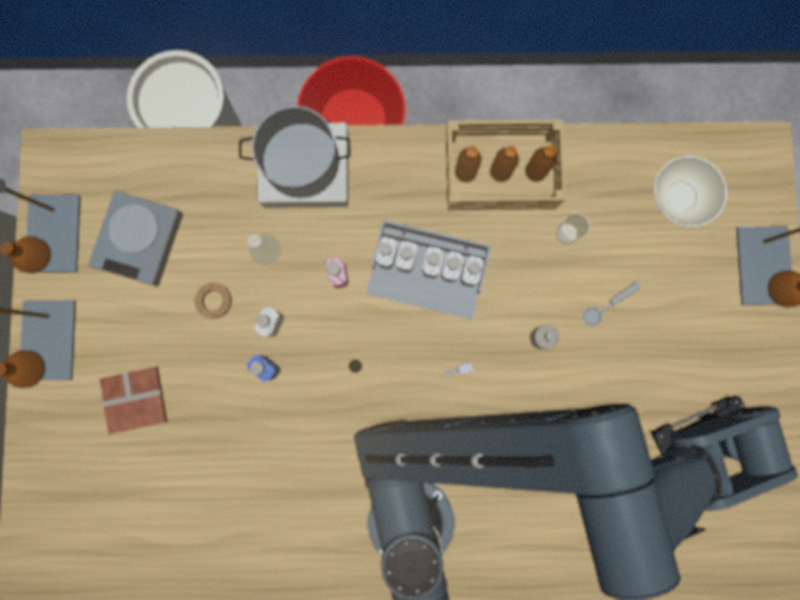

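The white slab bottle at scene (453,172) / top (267,321) fits the spare. The look-alikes are blue at scene (411,155), pink at (473,243), and round at (284,407). I'll confirm it with a crop and fit silhouettes for pose.

```bash
cat > h.py <<'E'
import numpy as np, cv2
from scipy.optimize import minimize
from scipy.spatial.transform import Rotation as Ro
from rig import bot, capture, search_frame, outline_of, spot_point
def proj(c,P):
    q=P@np.array(c["R"]).T+np.array(c["t"]); return np.c_[c["fx"]*q[:,0]/q[:,2]+c["cx"],c["fy"]*q[:,1]/q[:,2]+c["cy"]]
a=np.linspace(0,2*np.pi,48,endpoint=False); C=np.c_[np.cos(a),np.sin(a)]
rr=C*14+np.sign(C+1e-9)*[18,7]
def ring(xy,z): return np.c_[xy,np.full(len(xy),z)]
PARTS=[np.r_[ring(rr,0),ring(rr,82)],np.r_[ring(rr,82),ring(C*13,98)],np.r_[ring(C*15,100),ring(C*15,126)]]
def sil(c,x,y,yaw,z0,S=4):
    R=Ro.from_euler('z',yaw,degrees=True).as_matrix(); m=np.zeros((384*S,512*S),np.uint8)
    for P in PARTS:
        u=proj(c,P/1000@R.T+[x,y,z0]); h=cv2.convexHull(((u+.5)*S*16).astype(np.int32)); cv2.fillConvexPoly(m,h,255,shift=4)
    return cv2.resize(m,(512,384),interpolation=cv2.INTER_AREA)/255.
def fit(obs,x,y,yaw,z0):
    f=lambda p:sum(np.abs(sil(c,p[0]/1e3,p[1]/1e3,p[2],z0)-m).sum()/m.sum() for c,m in obs)
    r=min((minimize(f,[x*1e3,y*1e3,w],method='Nelder-Mead',options=dict(initial_simplex=[[x*1e3,y*1e3,w],[x*1e3+6,y*1e3,w],[x*1e3,y*1e3+6,w],[x*1e3,y*1e3,w+10]],maxiter=80)) for w in np.atleast_1d(yaw)),key=lambda r:r.fun)
    return r.x,r.fun
def near(label,c,xy):
    """outline whose hull contains the projection of the point"""
    u=proj(c,np.array([[*xy,.08]]))[0].astype(int)
    for d in outline_of(label,c):
        if d["region"][u[1],u[0]]: return d["region"].astype(float)
def jog(pos,yaw_y):
    """shift, turn in jog units to TCP pos, tool down, tool y along heading yaw_y (deg, mod 180)"""
    s=bot.read_state(); R=np.array(s["tcp_rot"]); best=None
    for k in(0,180):
        w=np.radians(yaw_y+k); y=np.array([np.cos(w),np.sin(w),0]); z=np.array([0,0,-1.]); T=np.c_[np.cross(y,z),y,z]
        r=Ro.from_matrix(R.T@T).as_rotvec()
        print("shift",np.round(R.T@(np.array(pos)-s["position"])/.5,4),"turn",np.round(r/(np.pi/4),4))
E
python3 - <<'E'
from h import *
cs={n:capture(n) for n in("scene","top")}
def go(lbl,xy,yaw,z0,ns):
    obs=[(cs[n],m) for n in ns if (m:=near(lbl,cs[n],xy)) is not None]
    if obs: p,f=fit(obs,*xy,yaw,z0); print(lbl,len(obs),np.round(p,1),round(f,3))
    else: print(lbl,'none')
go("spare_mid",(.487,.342),[-60,-30,0,30,60,90],0,("scene","top"))
for i,xy in enumerate([(.650,.052),(.641,.005),(.629,-.062),(.615,-.110),(.604,-.152)]): go(f"row{i+1}_mid",xy,-13,.006,("top",))
c=cs["top"]["pixels"][...,::-1]; d=cs["scene"]["pixels"][...,::-1]
A=cv2.resize(c[130:210,225:325],(500,400),interpolation=cv2.INTER_CUBIC)
B=cv2.resize(d[75:175,245:320],(300,400),interpolation=cv2.INTER_CUBIC)
cv2.imwrite("pics/crop1.png",np.hstack([A,B]))
E
```

```text
spare_mid 2 [487.6 339.9 -15.8] 0.302
row1_mid 1 [653.   51.  -18.9] 0.077
row2_mid 1 [641.9   2.3 -14.6] 0.075
row3_mid none
row4_mid 1 [ 617.6 -109.2  -15.2] 0.073
row5_mid 1 [ 606.7 -157.9  -15.1] 0.079
```

View pics/crop1.png

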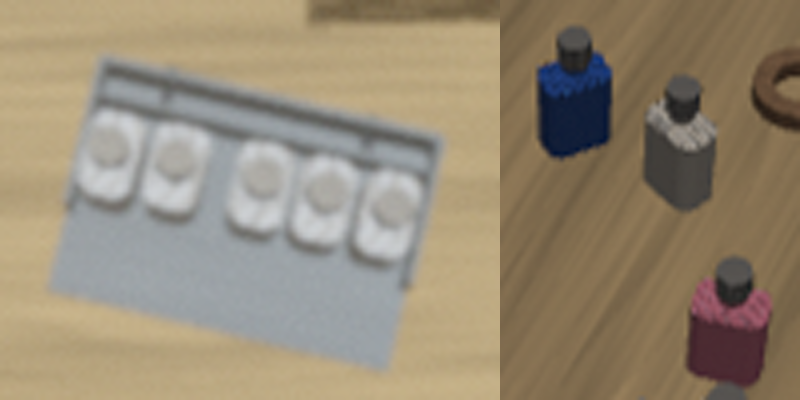

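White slab at crop (680,140) is the spare; blue (575,95) and pink (730,320) are excluded. The rack's front corners are at crop (50,291) and (388,369). The spare's yaw fit is weak, so I'll refine it and the rack pose once.

```bash
python3 - <<'E'
from h import *
cs={n:capture(n) for n in("scene","top")}
M={n:near("spare_mid",cs[n],(.487,.342)) for n in cs}
for n in cs:
    for w in(-75,-45,-15,15,45,75):
        p,f=fit([(cs[n],M[n])],.487,.342,w,0); print(n,w,np.round(p,1),round(f,3))
for w in(-60,-30,0,30,60,90):
    p,f=fit([(cs[n],M[n]) for n in cs],.487,.342,w,0); print("both",w,np.round(p,1),round(f,3))
def back(c,uv,z):
    R=np.array(c["R"]);t=np.array(c["t"]);o=-R.T@t;d=R.T@np.array([(uv[0]-c["cx"])/c["fx"],(uv[1]-c["cy"])/c["fy"],1]);return o+d*(z-o[2])/d[2]
for uv,z in[((50,291),.006),((388,369),.006),((105,58),.066),((441,133),.066),((110,148),.132),((179,156),.132),((264,179),.132),((326,187),.132),((393,206),.132)]:
    print(uv,np.round(back(cs["top"],((uv[0]+.5)/5+225-.5,(uv[1]+.5)/5+130-.5),z),4))
c=cs["top"]["pixels"][180:232,140:204,::-1]
m=np.repeat((M["top"][180:232,140:204]*255).astype(np.uint8)[...,None],3,2)
cv2.imwrite("pics/crop2.png",cv2.resize(np.hstack([c,m]),(768,312),interpolation=cv2.INTER_CUBIC))
E
```

```text
scene -75 [484.3 348.1 -39.3] 0.11
scene -45 [484.3 347.9 -40.3] 0.11
scene -15 [484.2 348.1 -40. ] 0.11
scene 15 [485.  343.3  19. ] 0.213
scene 45 [484.5 348.  -38.9] 0.111
scene 75 [486.7 343.5  87. ] 0.24
top -75 [487.6 338.5 -24.3] 0.076
top -45 [487.6 338.1 -24.4] 0.075
top -15 [487.6 338.2 -23.1] 0.076
top 15 [487.6 338.1 -23.5] 0.076
top 45 [487.6 338.1 -24.4] 0.075
top 75 [488.2 338.3 155.9] 0.079
both -60 [487.3 339.7 -29.1] 0.272
both -30 [487.3 339.7 -29.1] 0.272
both 0 [487.4 339.7 -28.5] 0.275
both 30 [487.2 340.1 -29.1] 0.276
both 60 [487.5 339.8 -28.4] 0.275
both 90 [487.4 339.6 150.6] 0.273
(50, 291) [0.5583 0.1017 0.006 ]
(388, 369) [ 0.494  -0.1623  0.006 ]
(105, 58) [0.7307 0.0551 0.066 ]
(441, 133) [ 0.6697 -0.2005  0.066 ]
(110, 148) [0.6493 0.0497 0.132 ]
(179, 156) [ 6.428e-01 -4.000e-04  1.320e-01]
(264, 179) [ 0.6252 -0.0621  0.132 ]
(326, 187) [ 0.6188 -0.1071  0.132 ]
(393, 206) [ 0.6043 -0.1555  0.132 ]
```

View pics/crop2.png

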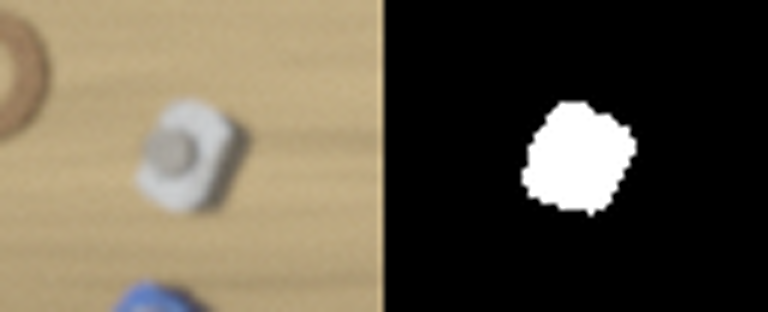

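The spare's long axis runs about -28° (top view, centre at crop (180,155)). In the rack frame, rack yaw is about -13.6°, the gap centre is y≈24 and the gap is about 23.5 mm wide; both agree with the sizes given. Now I'll move toward the spare.

```bash
cat >> h.py <<'E'
def back(c,uv,z):
    R=np.array(c["R"]);t=np.array(c["t"]);o=-R.T@t;d=R.T@np.array([(uv[0]-c["cx"])/c["fx"],(uv[1]-c["cy"])/c["fy"],1]);return o+d*(z-o[2])/d[2]
E
python3 - <<'E'
from h import *
cs={n:capture(n) for n in("scene","top")}
print(back(cs["top"],(140+172.5/6-.5,180+152.5/6-.5),.126), back(cs["scene"],(245+45.5-.5,75+85/4-.5),.126))
jog((.45,-.1,.27),-50); jog((.45,-.1,.27),-28)
E
```

```text
[0.48615164 0.33431036 0.126     ] [0.48548905 0.34509368 0.126     ]
shift [ 0.7495 -0.7132 -0.0509] turn [-0.     0.    -0.376]
shift [ 0.7495 -0.7132 -0.0509] turn [0.    0.    3.624]
shift [ 0.7495 -0.7132 -0.0509] turn [-0.      0.     -0.8649]
shift [ 0.7495 -0.7132 -0.0509] turn [0.     0.     3.1351]
```

Request:
{"fn": "jog_arm", "kwargs": {"rows": "1 0.75 -0.71 -0.05 0 0 -0.86;1 0.75 -0.71 -0.05 0 0 -0.86;1 0.75 -0.71 -0.05 0 0 -0.86;1 0.75 -0.71 -0.05 0 0 -0.86;1 0.75 -0.71 -0.05 0 0 -0.86;1 0.75 -0.71 -0.05 0 0 -0.86;1 0.75 -0.71 -0.05 0 0 -0.86;1 0.75 -0.71 -0.05 0 0 -0.86;1 0.75 -0.71 -0.05 0 0 -0.86;1 0.75 -0.71 -0.05 0 0 -0.86;1 0.75 -0.71 -0.05 0 0 -0.86;1 0.75 -0.71 -0.05 0 0 -0.86;1 0.75 -0.71 -0.05 0 0 -0.86;1 0.75 -0.71 -0.05 0 0 -0.86;1 0.75 -0.71 -0.05 0 0 -0.86;1 0.75 -0.71 -0.05 0 0 -0.86"}}

```text
time_s: 2.98
position: [0.4507, -0.1021, 0.2696]
tcp_rot: [[0.473, 0.881, -0.0], [0.881, -0.473, -0.001], [-0.001, 0.0, -1.0]]
force: [0.7, -0.4, -0.5]
opening: 1.0
grasp_force: 0.0
```

```bash
python3 - <<'E'
from h import *
jog((.487,.340,.20),-28)
E
```

```text
shift [ 0.8134 -0.3542  0.1385] turn [ 0.0003  0.0009 -0.0049]
shift [ 0.8134 -0.3542  0.1385] turn [ 1.3000e-03 -5.0000e-04  3.9951e+00]
```

Request:
{"fn": "jog_arm", "kwargs": {"rows": "1 0.812 -0.354 0.138 0 0 0;1 0.812 -0.354 0.138 0 0 0;1 0.812 -0.354 0.138 0 0 0;1 0.812 -0.354 0.138 0 0 0;1 0.812 -0.354 0.138 0 0 0;1 0.812 -0.354 0.138 0 0 0;1 0.812 -0.354 0.138 0 0 0;1 0.812 -0.354 0.138 0 0 0;1 0.812 -0.354 0.138 0 0 0;1 0.812 -0.354 0.138 0 0 0;1 0.812 -0.354 0.138 0 0 0;1 0.812 -0.354 0.138 0 0 0;1 0.812 -0.354 0.138 0 0 0;1 0.812 -0.354 0.138 0 0 0;1 0.812 -0.354 0.138 0 0 0"}}

```text
time_s: 4.23
position: [0.4874, 0.3379, 0.2006]
tcp_rot: [[0.475, 0.88, -0.001], [0.88, -0.475, -0.001], [-0.001, -0.0, -1.0]]
force: [-0.4, 0.5, -0.1]
opening: 1.003
grasp_force: 0.0
```

```bash
python3 - <<'E'
from h import *
s=bot.read_state(); print(np.round(s["position"],4))
c=capture("scene"); u=proj(c,np.array([[.487,.34,.1]]))[0].astype(int); print(u)
P=np.array(s["position"]); print(proj(c,P[None]+[[0,0,-.022]]), proj(c,np.array([[.487,.340,.126]])))
x0,y0=u[0]-50,u[1]-50
cv2.imwrite("pics/s3.png",cv2.resize(c["pixels"][y0:y0+75,x0:x0+100,::-1],(800,600),interpolation=cv2.INTER_CUBIC)); print(x0,y0)
jog((.487,.340,.121),-28)
E
```

```text
[0.4874 0.3379 0.2006]
[289 102]
[[290.39419532  86.14679126]] [[289.79307541  96.86228244]]
239 52
shift [ 0.0032 -0.0026  0.1594] turn [-0.      0.0008 -0.0085]
shift [ 0.0032 -0.0026  0.1594] turn [1.2000e-03 1.0000e-04 3.9915e+00]
```

View pics/s3.png

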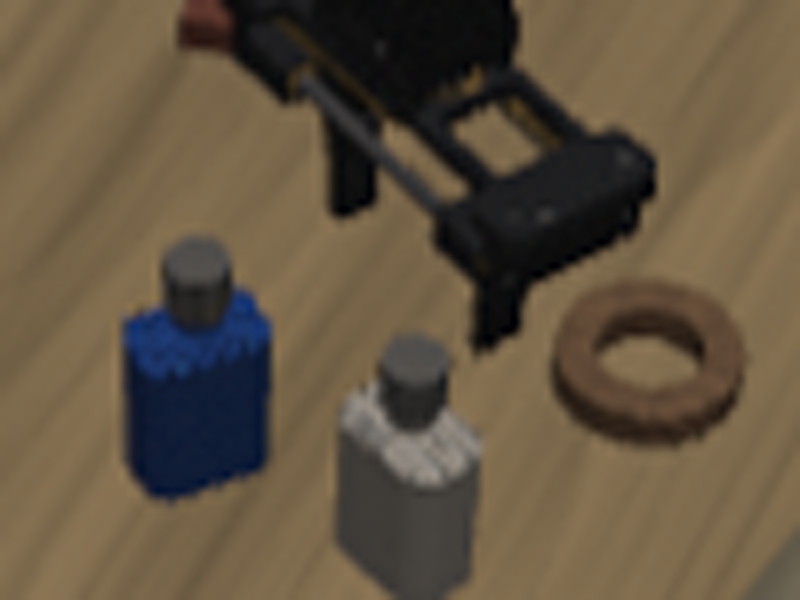

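The picture shows the fingers straddling the cap symmetrically: tips at (345,212) and (488,345), cap top at (415,355). Descending to grip.

Request:
{"fn": "jog_arm", "kwargs": {"rows": "1 0.004 -0.004 0.04 0 0 0;1 0.004 -0.004 0.08 0 0 0;1 0.004 -0.004 0.12 0 0 0;1 0.004 -0.004 0.15 0 0 0;1 0.004 -0.004 0.159 0 0 0;1 0.004 -0.004 0.159 0 0 0;0.5 0.004 -0.004 0.159 0 0 0;0.4 0.004 -0.004 0.159 0 0 0;0.3 0.004 -0.004 0.159 0 0 0;0.2 0.004 -0.004 0.159 0 0 0;0.2 0.004 -0.004 0.159 0 0 0;0.2 0.004 -0.004 0.159 0 0 0;0.2 0.004 -0.004 0.159 0 0 0;0.2 0.004 -0.004 0.159 0 0 0"}}

```text
time_s: 5.45
position: [0.486, 0.3428, 0.1211]
tcp_rot: [[0.473, 0.881, 0.0], [0.881, -0.473, 0.0], [0.0, 0.0, -1.0]]
force: [0.5, -0.2, 0.5]
opening: 0.48
grasp_force: 0.0
```

Request:
{"fn": "jog_arm", "kwargs": {"rows": "0 0 0 0 0 0 0;0 0 0 0 0 0 0;0 0 0 0 0 0 0;0 0 0 0 0 0 0;0 0 0 0 0 0 0;0 0 0 0 0 0 0;0 0 0 0 0 0 0;0 0 0 0 0 0 0"}}

```text
time_s: 6.12
position: [0.4861, 0.3427, 0.121]
tcp_rot: [[0.473, 0.881, 0.0], [0.881, -0.473, -0.0], [-0.0, 0.0, -1.0]]
force: [1.1, 0.1, -1.0]
opening: 0.339
grasp_force: 30.0
```

Cap gripped (opening 29.5 mm, which matches a 30 mm cap). Lift.

Request:
{"fn": "jog_arm", "kwargs": {"rows": "0 0 0 -0.02 0 0 0;0 0 0 -0.06 0 0 0;0 0 0 -0.12 0 0 0;0 0 0 -0.16 0 0 0;0 0 0 -0.16 0 0 0;0 0 0 -0.16 0 0 0"}}

```text
time_s: 6.62
position: [0.4863, 0.3431, 0.2023]
tcp_rot: [[0.473, 0.881, 0.002], [0.881, -0.473, 0.001], [0.002, 0.001, -1.0]]
force: [-0.5, -0.5, -2.8]
opening: 0.34
grasp_force: 30.0
```

```bash
python3 - <<'E'
from h import *
s=bot.read_state(); print(s["grasp_force"],s["force"],s["position"])
jog((.478,.006,.20),-13.6)
E
```

```text
29.99208956491202 [-0.52257158 -0.54329891 -2.77650875] [0.48634017 0.34308418 0.2023275 ]
shift [-0.602   0.304   0.0038] turn [ 0.0022 -0.0024 -0.3248]
shift [-0.602   0.304   0.0038] turn [-3.5000e-03 -3.1000e-03  3.6752e+00]
```

Request:
{"fn": "jog_arm", "kwargs": {"rows": "0 -0.04 0.02 0 0 0 -0.05;0 -0.1 0.05 0 0 0 -0.1;0 -0.17 0.085 0 0 0 -0.15;0 -0.24 0.12 0 0 0 -0.2;0 -0.31 0.155 0 0 0 -0.25;0 -0.38 0.19 0 0 0 -0.3;0 -0.45 0.225 0 0 0 -0.325;0 -0.52 0.26 0 0 0 -0.325;0 -0.57 0.285 0 0 0 -0.325;0 -0.6 0.303 0 0 0 -0.325;0 -0.602 0.304 0.004 0 0 -0.325;0 -0.602 0.304 0.004 0 0 -0.325;0 -0.602 0.304 0.004 0 0 -0.325"}}

```text
time_s: 7.7
position: [0.4764, 0.0064, 0.1979]
tcp_rot: [[0.235, 0.972, -0.003], [0.972, -0.235, 0.001], [0.0, -0.004, -1.0]]
force: [0.2, 0.9, -2.4]
opening: 0.339
grasp_force: 30.0
```

```bash
python3 - <<'E'
from h import *
s=bot.read_state(); P=np.array(s["position"]); print(P, s["grasp_force"])
cs={n:capture(n) for n in("scene","top")}
for n in cs:
    m=near("spare_mid",cs[n],P[:2])
    ds=outline_of("spare_mid",cs[n]); print(n,[(round(d["conf"],2),d["region"].sum(),np.round(np.argwhere(d["region"]).mean(0)[::-1])) for d in ds])
    print(proj(cs[n],np.array([[P[0],P[1],P[2]-.05]])),[np.round(d["point"],3) for d in spot_point("spare_mid",cs[n])])
c=cs["scene"]; u=proj(c,(P-[0,0,.06])[None])[0].astype(int); x0,y0=u[0]-40,u[1]-40
A=cv2.resize(c["pixels"][y0:y0+80,x0:x0+80,::-1],(400,400),interpolation=cv2.INTER_CUBIC)
c=cs["top"]; u=proj(c,(P-[0,0,.06])[None])[0].astype(int); x1,y1=u[0]-40,u[1]-40
B=cv2.resize(c["pixels"][y1:y1+80,x1:x1+80,::-1],(400,400),interpolation=cv2.INTER_CUBIC)
cv2.imwrite("pics/h4.png",np.hstack([A,B])); print(x0,y0,x1,y1)
E
```

```text
[0.47644914 0.0064204  0.19793498] 29.99370727222413
scene [(0.82, np.int64(515), array([243., 168.]))]
[[242.30388222 162.17009042]] [array([0.476, 0.005, 0.144]), array([0.374, 0.356, 0.06 ]), array([ 0.705, -0.402,  0.002])]
top []
[[259.00392951 206.21252168]] []
202 124 219 166
```

View pics/h4.png

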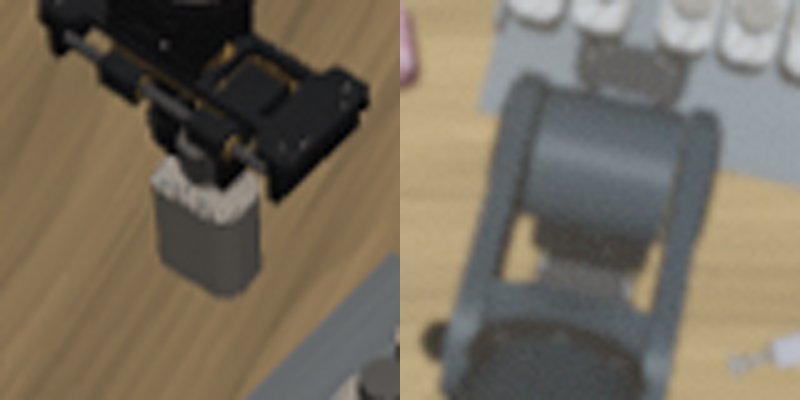

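Bottle hangs upright in the hand, its body at left crop (160–260, 180–295). The top view is blocked by the wrist, so I'll fit in-hand yaw from the scene view, using the body only.

```bash
cat > yaw.py <<'E'
from h import *
def handyaw(save=None):
    s=bot.read_state(); P=np.array(s["position"]); c=capture("scene")
    im=c["pixels"].astype(np.float32); u=proj(c,(P-[0,0,.06])[None])[0]
    r0=int(proj(c,(P-[0,0,.048])[None])[0][1])  # rows below shoulder
    x0=int(u[0])-25; sl=np.s_[r0:r0+32,x0:x0+50]
    sat=im.max(2)-im.min(2); w=cv2.resize(sat[sl],None,fx=4,fy=4,interpolation=cv2.INTER_CUBIC)
    t,_=cv2.threshold(np.clip(w,0,255).astype(np.uint8),0,255,cv2.THRESH_OTSU); m=(w<t).astype(np.uint8)
    n,lab,st,_=cv2.connectedComponentsWithStats(m); k=lab[20,100]; m=(lab==k).astype(np.float32)
    z0=P[2]-.121; 
    def model(p,full=False):
        R=Ro.from_euler('z',p[2],degrees=True).as_matrix(); g=np.zeros(m.shape,np.uint8)
        uu=proj(c,PARTS[0]/1000@R.T+[p[0]/1e3,p[1]/1e3,z0+p[3]/1e3]); uu=(uu-[x0,r0]+.5)*4
        cv2.fillConvexPoly(g,cv2.convexHull((uu*16).astype(np.int32)),255,shift=4); return g/255.
    out=[]
    for w0 in range(-50,30,10):
        f=lambda p:np.abs(model(p)-m).sum()/m.sum()
        S=np.array([P[0]*1e3,P[1]*1e3,w0,0]); r=minimize(f,S,method='Nelder-Mead',options=dict(initial_simplex=[S]+[S+d for d in np.diag([4,4,8,2.])],maxiter=200))
        out.append((round(r.fun,4),*np.round(r.x-[P[0]*1e3,P[1]*1e3,0,0],1)))
        g=lambda q:f([q[0],q[1],w0,0])
    print(t,sorted(out)[:5])
    y=s["tcp_rot"]; print("tool y heading",np.degrees(np.arctan2(y[1][1],y[0][1])),"bottle tilt?",np.round(y,3)[2].tolist())
    for w0 in range(-40,16,5):
        q=minimize(lambda q:np.abs(model([q[0],q[1],w0,q[2]])-m).sum()/m.sum(),[P[0]*1e3,P[1]*1e3,0],method='Nelder-Mead',options=dict(initial_simplex=np.array([P[0]*1e3,P[1]*1e3,0])+np.r_[np.zeros((1,3)),np.eye(3)*4],maxiter=100)); print(w0,round(q.fun,4),end=' | ')
    if save: cv2.imwrite(save,np.hstack([cv2.resize(w,None,fx=2,fy=2),cv2.resize(m*255,None,fx=2,fy=2)]))
E
python3 -c "
from yaw import *; handyaw('pics/m5.png')"
```

```text
29.0 [(np.float64(0.0157), np.float64(-1.1), np.float64(4.5), np.float64(-12.9), np.float64(-5.1)), (np.float64(0.0169), np.float64(-1.6), np.float64(4.7), np.float64(-11.5), np.float64(-5.1)), (np.float64(0.0172), np.float64(-0.1), np.float64(2.5), np.float64(-12.7), np.float64(-1.7)), (np.float64(0.0177), np.float64(0.1), np.float64(2.2), np.float64(-12.0), np.float64(-0.7)), (np.float64(0.0177), np.float64(0.6), np.float64(1.3), np.float64(-12.6), np.float64(0.2))]
tool y heading -13.531028595176108 bottle tilt? [0.0, 0.0, -1.0]
-40 0.1733 | -35 0.14 | -30 0.0528 | -25 0.074 | -20 0.0427 | -15 0.02 | -10 0.021 | -5 0.0354 | 0 0.0532 | 5 0.0689 | 10 0.0476 | 15 0.0868 | [ WARN:0@2.383] global loadsave.cpp:1063 imwrite_ Unsupported depth image for selected encoder is fallbacked to CV_8U.
```

View pics/m5.png

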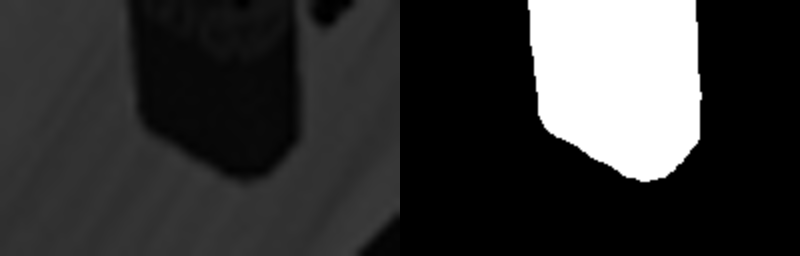

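In-hand yaw is -12.6° against the rack's -13.6°, which is good. Next I'll check the rack and row estimate against the scene camera with an overlay.

```bash
python3 - <<'E'
from h import *
c=capture("scene"); O=np.array([.618,-.052,0]); R=Ro.from_euler('z',-13.6,degrees=True).as_matrix()
x0,y0,S=215,160,6.5
im=cv2.resize(c["pixels"][y0:y0+92,x0:x0+123,::-1],None,fx=S,fy=S,interpolation=cv2.INTER_CUBIC)
def dr(P,col):
    u=(proj(c,P)-[x0,y0]+.5)*S; cv2.polylines(im,[(u*16).astype(np.int32)],True,col,1,cv2.LINE_AA,shift=4)
def W(P): return np.array(P)/1e3@R.T+O
dr(W([[-95,131.5,6],[-95,-131.5,6],[87,-131.5,6],[87,131.5,6]]),(0,0,255))
dr(W([[87,131.5,66],[87,-131.5,66]]),(255,0,255))
for x,y in[(11,105),(12,57),(9,-7),(11,-55),(11,-104)]: dr(W(ring(C*15+[x,y],132)),(0,255,0))
cv2.imwrite("pics/o6.png",im); print(im.shape)
E
```

```text
(598, 800, 3)
```

View pics/o6.png

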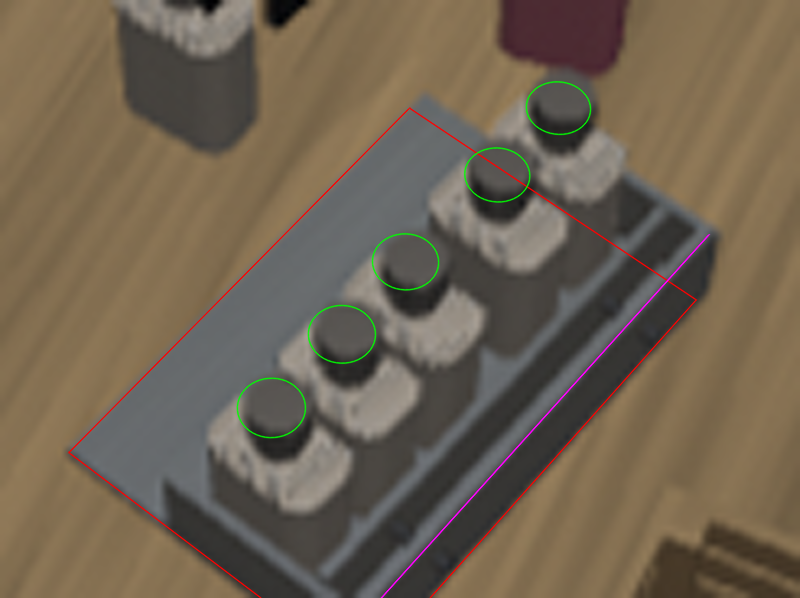

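The overlay shows the rack and caps about 4 mm further along +y in the scene view (caps at (562,100), (498,168), (410,255); rack corner at (422,95) against the predicted (409,108)). The bottle in hand is also about 2 mm off, so the net shift is +3 mm. Next, lower to the entry pose.

```bash
python3 - <<'E'
from h import *
for x in(-.145,-.070): jog((.6241+x*.972,-.0267-x*.235,.129),-14.0)
E
```

```text
shift [0.0052 0.01   0.1403] turn [0.0003 0.     0.0098]
shift [0.0052 0.01   0.1403] turn [-0.0000e+00  4.0000e-04 -3.9902e+00]
shift [0.0052 0.16   0.1403] turn [0.0003 0.     0.0098]
shift [0.0052 0.16   0.1403] turn [-0.0000e+00  4.0000e-04 -3.9902e+00]
```

Request:
{"fn": "jog_arm", "kwargs": {"rows": "0 0.005 0.01 0.04 0 0 0.01;0 0.005 0.01 0.08 0 0 0.01;0 0.005 0.01 0.12 0 0 0.01;0 0.005 0.01 0.137 0 0 0.01;0 0.005 0.01 0.14 0 0 0.01;0 0.005 0.01 0.14 0 0 0.01;0 0.005 0.04 0.14 0 0 0.01;0 0.005 0.07 0.14 0 0 0.01;0 0.005 0.1 0.14 0 0 0.01;0 0.005 0.13 0.14 0 0 0.01;0 0.005 0.15 0.14 0 0 0.01;0 0.005 0.16 0.14 0 0 0.01;0 0.005 0.16 0.14 0 0 0.01;0 0.005 0.16 0.14 0 0 0.01"}}

```text
time_s: 9.37
position: [0.5553, -0.0105, 0.1293]
tcp_rot: [[0.243, 0.97, -0.001], [0.97, -0.243, 0.0], [-0.0, -0.001, -1.0]]
force: [-0.2, 0.6, -1.9]
opening: 0.337
grasp_force: 30.0
```

```bash
python3 - <<'E'
from h import *
s=bot.read_state(); print(np.round(s["position"],4),np.round(s["force"],2),np.round(s["moment"],3))
c=capture("scene"); x0,y0,S=215,160,6.5
cv2.imwrite("pics/e7.png",cv2.resize(c["pixels"][y0:y0+92,x0:x0+123,::-1],None,fx=S,fy=S,interpolation=cv2.INTER_CUBIC))
jog((.6241-.07*.972,-.0267+.07*.235,.129),-14.0)
E
```

```text
[ 0.5553 -0.0105  0.1293] [-0.24  0.64 -1.91] [-0.07  -0.059 -0.02 ]
shift [0.0008 0.0023 0.0002] turn [-0.0022  0.     -0.0009]
shift [0.0008 0.0023 0.0002] turn [0.0000e+00 3.4000e-03 3.9991e+00]
```

View pics/e7.png

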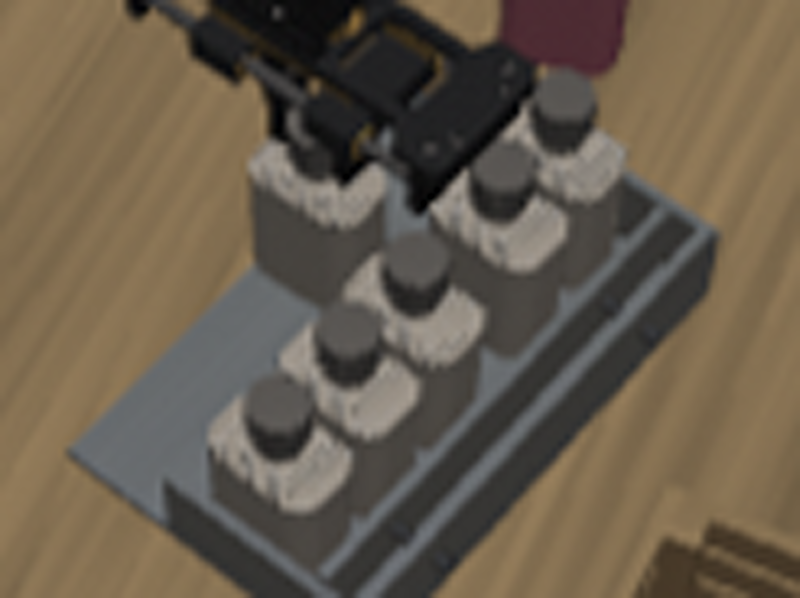

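The picture shows the spare on the floor line, in front of the gap: spare foot corner at (330,305), neighbours' at (520,358) and (430,450). Lateral error works out at about 1 mm. Starting the push.

Request:
{"fn": "jog_arm", "kwargs": {"rows": "0 0 0.006 0 0 0 0;0 0 0.014 0 0 0 0;0 0 0.022 0 0 0 0;0 0 0.03 0 0 0 0;0 0 0.036 0 0 0 0;0 0 0.042 0 0 0 0;0 0 0.048 0 0 0 0;0 0 0.054 0 0 0 0;0 0 0.06 0 0 0 0;0 0 0.06 0 0 0 0"}}

```text
time_s: 10.25
position: [0.5853, -0.0182, 0.1288]
tcp_rot: [[0.243, 0.97, -0.001], [0.97, -0.243, -0.0], [-0.0, -0.0, -1.0]]
force: [-0.4, 0.7, -2.2]
opening: 0.336
grasp_force: 30.0
```

Request:
{"fn": "jog_arm", "kwargs": {"rows": "0 0 0.006 0 0 0 0;0 0 0.012 0 0 0 0;0 0 0.018 0 0 0 0;0 0 0.024 0 0 0 0;0 0 0.03 0 0 0 0;0 0 0.036 0 0 0 0;0 0 0.04 0 0 0 0"}}

```text
time_s: 10.83
position: [0.606, -0.023, 0.1293]
tcp_rot: [[0.243, 0.97, 0.003], [0.97, -0.243, -0.0], [0.0, 0.003, -1.0]]
force: [-1.6, 1.1, -2.2]
opening: 0.333
grasp_force: 30.0
```

```bash
cat > st.py <<'E'
from h import *
s=bot.read_state(); e=np.radians(-13.6); ex=np.array([np.cos(e),np.sin(e),0]); ey=np.array([-ex[1],ex[0],0]); F=np.array(s["force"]);M=np.array(s["moment"]);d=np.array(s["position"])-[.6187,-.0491,0]
print("t",s["time_s"],"rack xy",np.round([d@ex*1e3,d@ey*1e3],1),"z",round(s["position"][2],4),"F",np.round([F@ex,F@ey,F[2]],2),"M",np.round([M@ex,M@ey,M[2]],2))
E
python3 st.py
```

```text
t 10.8333 rack xy [-18.5  22.4] z 0.1293 F [-1.83  0.65 -2.15] M [0.35 0.3  0.  ]
```

Request:
{"fn": "jog_arm", "kwargs": {"rows": "0 0 0.005 0 0 0 0;0 0 0.01 0 0 0 0;0 0 0.015 0 0 0 0;0 0 0.02 0 0 0 0;0 0 0.025 0 0 0 0;0 0 0.03 0 0 0 0;0 0 0.035 0 0 0 0;0 0 0.04 0 0 0 0"}}

```text
time_s: 11.5
position: [0.624, -0.0276, 0.129]
tcp_rot: [[0.243, 0.97, -0.0], [0.97, -0.243, 0.0], [0.0, -0.0, -1.0]]
force: [-0.9, 2.7, -1.8]
opening: 0.335
grasp_force: 30.0
```

```bash
python3 st.py
```

```text
t 11.5 rack xy [ 0.1 22.2] z 0.129 F [-1.53  2.39 -1.83] M [ 0.45  0.34 -0.06]
```

Request:
{"fn": "jog_arm", "kwargs": {"rows": "0 0 0.005 0 0 0 0;0 0 0.01 0 0 0 0;0 0 0.015 0 0 0 0;0 0 0.02 0 0 0 0;0 0 0.025 0 0 0 0;0 0 0.028 0 0 0 0;0 0 0.028 0.001 0 0 0;0 0 0.028 0.002 0 0 0;0 0 0.028 0.003 0 0 0;0 0 0.028 0.003 0 0 0"}}

```text
time_s: 12.33
position: [0.6383, -0.0312, 0.1279]
tcp_rot: [[0.243, 0.97, 0.002], [0.97, -0.243, -0.0], [0.0, 0.002, -1.0]]
force: [0.7, 2.8, -0.9]
opening: 0.336
grasp_force: 30.0
```

```bash
python3 st.py
```

```text
t 12.3333 rack xy [14.8 22. ] z 0.1279 F [-0.01  2.87 -0.94] M [ 0.65 -0.14 -0.05]
```

Request:
{"fn": "jog_arm", "kwargs": {"rows": "0 0 0.001 0 0 0 0;0 0 0.002 0 0 0 0;0 0 0.003 0 0 0 0;0 0 0.004 0 0 0 0;0 0 0.005 0 0 0 0;0 0 0.006 0 0 0 0"}}

```text
time_s: 12.83
position: [0.6398, -0.0316, 0.1272]
tcp_rot: [[0.243, 0.97, -0.002], [0.97, -0.243, 0.0], [-0.0, -0.002, -1.0]]
force: [-0.4, 4.9, -2.5]
opening: 0.335
grasp_force: 30.0
```

```bash
python3 st.py
```

```text
t 12.8333 rack xy [16.4 21.9] z 0.1272 F [-1.58  4.63 -2.51] M [ 0.67  0.27 -0.09]
```

Request:
{"fn": "jog_arm", "kwargs": {"rows": "0 0.001 0.001 0 0 0 0;0 0.002 0.002 0 0 0 0;0 0.002 0.003 0 0 0 0;0 0.002 0.004 0 0 0 0;0 0.002 0.005 0 0 0 0;0 0.002 0.006 0 0 0 0;0 0.002 0.007 0 0 0 0;0 0.002 0.008 0 0 0 0"}}

```text
time_s: 13.5
position: [0.6446, -0.0319, 0.1276]
tcp_rot: [[0.243, 0.97, 0.0], [0.97, -0.243, -0.0], [-0.0, 0.0, -1.0]]
force: [0.2, 1.9, -2.2]
opening: 0.336
grasp_force: 30.0
```

```bash
python3 st.py
```

```text
t 13.5 rack xy [21.2 22.8] z 0.1276 F [-0.22  1.91 -2.24] M [ 0.33  0.13 -0.09]
```

Request:
{"fn": "jog_arm", "kwargs": {"rows": "0 0 0.001 0 0 0 0;0 0 0.002 0 0 0 0;0 0 0.003 0 0 0 0;0 0 0.004 0 0 0 0;0 0 0.005 0 0 0 0;0 0 0.006 0 0 0 0"}}

```text
time_s: 14.0
position: [0.6457, -0.032, 0.1272]
tcp_rot: [[0.243, 0.97, -0.004], [0.97, -0.243, 0.001], [0.0, -0.005, -1.0]]
force: [-5.5, 3.9, -0.7]
opening: 0.334
grasp_force: 30.0
```

```bash
python3 st.py
```

```text
t 14.0 rack xy [22.2 23. ] z 0.1272 F [-6.29  2.48 -0.71] M [ 0.38  1.18 -0.13]
```

Request:
{"fn": "jog_arm", "kwargs": {"rows": "0 0 0 0 0 0 0;0 0 0 0 0 0 0;0 0 0 0 0 0 0"}}

```text
time_s: 14.25
position: [0.6457, -0.032, 0.1272]
tcp_rot: [[0.243, 0.97, -0.004], [0.97, -0.243, 0.001], [0.0, -0.004, -1.0]]
force: [-5.1, 3.3, 0.4]
opening: 0.339
grasp_force: 30.0
```

```bash
python3 st.py
```

```text
t 14.25 rack xy [22.2 23. ] z 0.1272 F [-5.77  1.96  0.36] M [ 0.38  1.08 -0.08]
```

Request:
{"fn": "jog_arm", "kwargs": {"rows": "0 0 0.001 0 0 0 0;0 0 0.002 0 0 0 0;0 0 0.002 0 0 0 0"}}

```text
time_s: 14.5
position: [0.6459, -0.032, 0.127]
tcp_rot: [[0.243, 0.97, -0.006], [0.97, -0.243, 0.002], [0.0, -0.006, -1.0]]
force: [-5.3, 3.4, 1.4]
opening: 0.335
grasp_force: 30.0
```

```bash
python3 st.py
```

```text
t 14.5 rack xy [22.4 23. ] z 0.127 F [-5.93  2.11  1.37] M [ 0.34  1.3  -0.11]
```

Request:
{"fn": "jog_arm", "kwargs": {"rows": "0 0 0.001 0 -0.004 0 0;0 0 0.001 0 -0.008 0 0;0 0 0.001 0 -0.008 0 0"}}

```text
time_s: 14.75
position: [0.6457, -0.0319, 0.1269]
tcp_rot: [[0.243, 0.97, -0.002], [0.97, -0.243, 0.0], [0.0, -0.002, -1.0]]
force: [-5.5, 3.4, 1.6]
opening: 0.331
grasp_force: 30.0
```

```bash
python3 st.py
```

```text
t 14.75 rack xy [22.2 23.1] z 0.1269 F [-6.12  2.    1.61] M [ 0.42  1.57 -0.11]
```

Request:
{"fn": "jog_arm", "kwargs": {"rows": "0 0 0.001 0 0 0 0;0 0 0.002 0 0 0 0;0 0 0.002 0 0 0 0"}}

```text
time_s: 15.0
position: [0.6459, -0.0319, 0.1269]
tcp_rot: [[0.243, 0.97, -0.004], [0.97, -0.243, 0.001], [-0.0, -0.004, -1.0]]
force: [-8.2, 3.4, 2.0]
opening: 0.336
grasp_force: 30.0
```

```bash
python3 st.py; python3 -c "
from h import *; jog((.6457,-.0319,.1269),-14)"
```

```text
t 15.0 rack xy [22.4 23.1] z 0.1269 F [-8.75  1.37  2.  ] M [ 0.32  1.84 -0.11]
shift [-0.     -0.0003 -0.    ] turn [-0.0048  0.     -0.0009]
shift [-0.     -0.0003 -0.    ] turn [1.0000e-04 7.6000e-03 3.9991e+00]
```

Request:
{"fn": "jog_arm", "kwargs": {"rows": "0 0 0.001 0 -0.002 0 0;0 0 0.001 0 -0.003 0 0;0 0 0.001 0 -0.003 0 0;0 0 0.001 0 -0.003 0 0"}}

```text
time_s: 15.33
position: [0.6459, -0.0319, 0.1269]
tcp_rot: [[0.242, 0.97, -0.002], [0.97, -0.242, 0.001], [-0.0, -0.002, -1.0]]
force: [-9.2, 3.5, 3.8]
opening: 0.337
grasp_force: 30.0
```

```bash
python3 st.py
```

```text
t 15.3333 rack xy [22.4 23.1] z 0.1269 F [-9.75  1.25  3.75] M [ 0.35  2.01 -0.12]
```

Request:
{"fn": "jog_arm", "kwargs": {"rows": "0 0 0.001 -0.001 0 0 0;0 0 0.001 -0.001 0 0 0;0 0 0.001 -0.001 0 0 0;0 0 0.001 -0.001 0 0 0;0 0 0.001 -0.001 0 0 0;0 0 0.001 -0.001 0 0 0;0 0 0.001 -0.001 0 0 0"}}

```text
time_s: 15.92
position: [0.646, -0.0319, 0.127]
tcp_rot: [[0.243, 0.97, -0.003], [0.97, -0.243, 0.001], [-0.0, -0.003, -1.0]]
force: [-8.3, 4.9, 1.8]
opening: 0.339
grasp_force: 30.0
```

```bash
python3 st.py
```

```text
t 15.9167 rack xy [22.5 23.1] z 0.127 F [-9.27  2.83  1.81] M [ 0.36  1.96 -0.09]
```

Request:
{"fn": "jog_arm", "kwargs": {"rows": "0 0 0.001 0 0 0 0;0 0 0.001 0 0 0 0;0 0 0.001 0 0 0 0;0 0 0.001 0 0 0 0;0 0 0.001 0 0 0 0;0 0 0.001 0 0 0 0;0 0 0.001 0 0 0 0;0 0 0.001 0 0 0 0;0 0 0.001 0 0 0 0;0 0 0.001 0 0 0 0;0 0 0.001 0 0 0 0;0 0 0.001 0 0 0 0;0 0 0.001 0 0 0 0;0 0 0.001 0 0 0 0"}}

```text
time_s: 17.08
position: [0.6461, -0.032, 0.127]
tcp_rot: [[0.242, 0.97, -0.004], [0.97, -0.242, 0.001], [-0.0, -0.004, -1.0]]
force: [-9.3, 5.1, 2.9]
opening: 0.335
grasp_force: 30.0
```

```bash
python3 st.py
```

```text
t 17.0833 rack xy [22.6 23.1] z 0.127 F [-10.26   2.78   2.86] M [ 0.35  2.14 -0.12]
```

Request:
{"fn": "jog_arm", "kwargs": {"rows": "0 0 -0.002 0 0 0 0;0 0 -0.004 0 0 0 0;0 0 -0.006 0 0 0 0;0 0 -0.006 0 0 0 0"}}

```text
time_s: 17.42
position: [0.6456, -0.0319, 0.1269]
tcp_rot: [[0.243, 0.97, 0.002], [0.97, -0.243, -0.0], [0.0, 0.002, -1.0]]
force: [-4.6, 3.5, -2.6]
opening: 0.336
grasp_force: 30.0
```

```bash
python3 st.py; python3 -c "
from h import *; jog((.6460,-.0320,.127),-14)"
```

```text
t 17.4167 rack xy [22.1 23.1] z 0.1269 F [-5.3   2.28 -2.56] M [ 0.39  1.29 -0.07]
shift [-0.0001  0.0009 -0.0002] turn [ 0.0021 -0.0001 -0.0009]
shift [-0.0001  0.0009 -0.0002] turn [-2.000e-04 -3.300e-03  3.999e+00]
```

Request:
{"fn": "jog_arm", "kwargs": {"rows": "0 0 -0.001 0.001 0.002 0 0;0 0 -0.002 0.002 0.004 0 0;0 0 -0.002 0.002 0.004 0 0;0 0 -0.002 0.002 0.004 0 0"}}

```text
time_s: 17.75
position: [0.6456, -0.0318, 0.1269]
tcp_rot: [[0.243, 0.97, 0.001], [0.97, -0.243, -0.0], [0.0, 0.001, -1.0]]
force: [-5.4, 3.9, 1.1]
opening: 0.335
grasp_force: 30.0
```

```bash
python3 st.py; python3 -c "
from h import *; jog((.6460,-.0320,.127),-14)"
```

```text
t 17.75 rack xy [22.  23.1] z 0.1269 F [-6.11  2.5   1.15] M [ 0.4   1.36 -0.06]
shift [-0.0001  0.0009 -0.0003] turn [ 0.0009 -0.0002 -0.0009]
shift [-0.0001  0.0009 -0.0003] turn [-3.0000e-04 -1.5000e-03  3.9991e+00]
```

Request:
{"fn": "jog_arm", "kwargs": {"rows": "0 0 -0.001 -0.0005 0 0 0;0 0 -0.002 -0.0005 0 0 0;0 0 -0.004 -0.0005 0 0 0;0 0 -0.004 -0.0005 0 0 0"}}

```text
time_s: 18.08
position: [0.6451, -0.0319, 0.127]
tcp_rot: [[0.243, 0.97, 0.005], [0.97, -0.243, -0.001], [0.0, 0.005, -1.0]]
force: [-3.3, 3.6, -2.3]
opening: 0.338
grasp_force: 30.0
```

```bash
python3 st.py
```

```text
t 18.0833 rack xy [21.6 23. ] z 0.127 F [-4.1   2.76 -2.28] M [ 0.42  0.96 -0.06]
```

Request:
{"fn": "jog_arm", "kwargs": {"rows": "0 0 0 0.0005 0.003 0 0;0 0 -0.001 0.001 0.006 0 0;0 0 -0.001 0.001 0.006 0 0;0 0 -0.001 0.001 0.006 0 0"}}

```text
time_s: 18.42
position: [0.6453, -0.0319, 0.127]
tcp_rot: [[0.243, 0.97, 0.001], [0.97, -0.243, -0.0], [0.0, 0.001, -1.0]]
force: [-2.6, 2.4, -0.9]
opening: 0.334
grasp_force: 30.0
```

```bash
python3 st.py;python3 -c "
from h import *; jog((.6460,-.0320,.127),-14)"
```

```text
t 18.4167 rack xy [21.8 23. ] z 0.127 F [-3.11  1.68 -0.88] M [ 0.47  0.81 -0.03]
shift [ 0.0002  0.0015 -0.0001] turn [ 0.0017 -0.0002 -0.0011]
shift [ 0.0002  0.0015 -0.0001] turn [-3.0000e-04 -2.7000e-03  3.9989e+00]
```

Pressed at about 10 N for over a second. Load is now eased to 3 N with the foot on the floor; release and lift.

Request:
{"fn": "jog_arm", "kwargs": {"rows": "0.4 0 0 0 0 0 0;0.45 0 0 0 0 0 0;0.5 0 0 0 0 0 0;0.55 0 0 0 0 0 0;0.6 0 0 0 0 0 0;0.6 0 0 0 0 0 0;0.6 0 0 0 0 0 0;0.6 0 0 0 0 0 0;0.6 0 0 0 0 0 0;0.6 0 0 0 0 0 0"}}

```text
time_s: 19.25
position: [0.645, -0.0319, 0.1268]
tcp_rot: [[0.243, 0.97, 0.001], [0.97, -0.243, -0.0], [-0.0, 0.001, -1.0]]
force: [0.2, 0.3, -0.9]
opening: 0.599
grasp_force: 0.0
```

```bash
python3 st.py
```

```text
t 19.25 rack xy [21.6 22.9] z 0.1268 F [ 0.14  0.39 -0.87] M [-0.02 -0.04  0.06]
```

Request:
{"fn": "jog_arm", "kwargs": {"rows": "0.6 0 0 -0.02 0 0 0;0.6 0 0 -0.06 0 0 0;0.6 0 0 -0.12 0 0 0;0.6 0 0 -0.18 0 0 0;0.6 0 0 -0.24 0 0 0;0.6 0 -0.06 -0.26 0 0 0;0.6 0 -0.14 -0.26 0 0 0;0.6 0 -0.22 -0.26 0 0 0;0.6 0 -0.3 -0.26 0 0 0;0.6 0 -0.36 -0.26 0 0 0;0.6 0 -0.4 -0.26 0 0 0;0.6 0 -0.4 -0.26 0 0 0;0.6 0 -0.4 -0.26 0 0 0"}}

```text
time_s: 20.33
position: [0.4508, 0.0168, 0.2577]
tcp_rot: [[0.242, 0.97, 0.003], [0.97, -0.242, -0.001], [0.0, 0.003, -1.0]]
force: [1.6, -0.0, -0.2]
opening: 0.599
grasp_force: 0.0
```

```bash
python3 - <<'E'
from h import *
c=capture("scene"); d=capture("top")
A=cv2.resize(c["pixels"][160:252,215:338,::-1],(535,400),interpolation=cv2.INTER_CUBIC)
B=cv2.resize(d["pixels"][135:211,230:280+30,::-1],(int(400*80/76)//1,400),interpolation=cv2.INTER_CUBIC)
im=np.hstack([A,B]); im=cv2.resize(im,(800,int(im.shape[0]*800/im.shape[1])),interpolation=cv2.INTER_CUBIC)
cv2.imwrite("pics/f8.png",im)
E
```

```text
(no output)
```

View pics/f8.png

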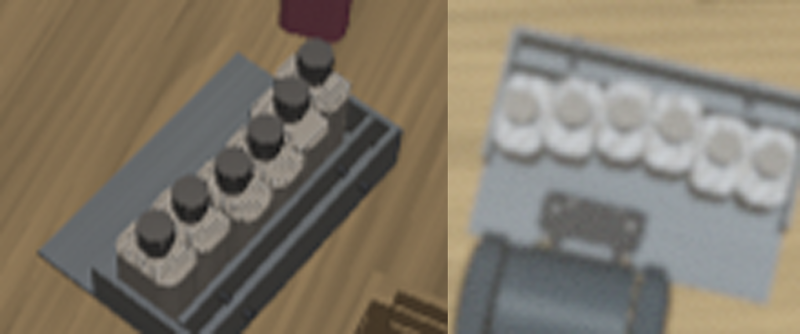

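All six stand upright in the rack, caps at left crop (155,232) to (315,60). A quick yaw check with outlines before handing in.

```bash
python3 - <<'E'
from h import *
c=capture("top"); seen=[]
for l in["spare_mid","row2_mid","row4_mid"]:
    for d in outline_of(l,c):
        m=d["region"].astype(float); k=np.argwhere(d["region"]).mean(0)[::-1]
        if any(np.hypot(*(k-q))<4 for q in seen): continue
        p=back(c,k,.09)
        if p[0]<.55 or p[0]>.7 or p[1]>.1: continue
        seen.append(k); q,f=fit([(c,m)],p[0],p[1],-13,.006); print(l,round(d["conf"],2),np.round(q,1),round(f,3))
E
```

```text
spare_mid 0.76 [645.  -36.4  -9.1] 0.077
row4_mid 0.78 [ 614.7 -115.4  -13.2] 0.078
```

```bash
python3 - <<'E'
from h import *
c=capture("top"); x0,y0,S=234,148,11
im=cv2.resize(c["pixels"][y0:y0+38,x0:x0+72,::-1],None,fx=S,fy=S,interpolation=cv2.INTER_CUBIC)
R=Ro.from_euler('z',-13.6,degrees=True).as_matrix()
for y in(110,67,21,-22,-65,-108):   # guide lines along rack x, shoulder height
    P=np.array([[-35,y-3,88],[70,y-3,88]])/1e3@R.T+[.6187,-.0491,0]
    u=(proj(c,P)-[x0,y0]+.5)*S; cv2.line(im,*[tuple(int(v) for v in q) for q in u],(0,0,255),1,cv2.LINE_AA)
cv2.imwrite("pics/f9.png",im)
E
```

```text
(no output)
```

View pics/f9.png

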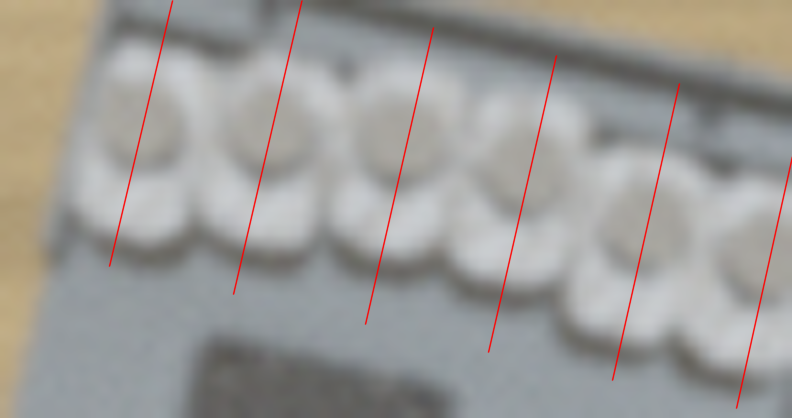

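The enlarged top view shows all six bottles standing, their long sides parallel to the rack guides, with the spare (cap at (405,140)) home against the stop plate. Handing in.

```bash
python3 -c "
from rig import bot; print(bot.hand_in())"
```

```text
the job is handed in; nothing more can be done
None
```

The spare bottle is in the gap, pressed onto the stop plate at about 10 N for over a second and released; all six bottles stand square in the rack, and the job is handed in.

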